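# Index the board test fixture and lock it with its pin

## Robot

A 7-joint arm with a two-finger parallel gripper is mounted at the origin on the work surface. World frame = base frame: x ahead of the robot, y to its left, z up, the work surface at z = 0. Lengths are in m, angles in rad, forces in N, time in s.
With the tool pointing down it reaches from about 0.4 to 0.85 m from the base axis. Payload 10.4 kg.
Tool frame: the origin (TCP) lies midway between the tips of the shut fingers; the grasp point (between the pads) lies 19 mm behind it; z points along the fingers, y is the line along which they close (so a half turn about z gives the same grasp; the last joint's range is limited). The gripper opens to 87 mm and grips with 3 to 60 N. Pads are 19 mm wide; open, the fingers measure 117 mm over their backs; the gripper's body (75 mm by 190 mm) begins 51 mm behind the grasp point.
Start: joints at [-1.174, 0.332, -0.065, 1.46, 0.022, 1.35, -0.088], TCP at [0.255, 0.571, 0.223] pointing down, gripper open.
Joint ranges: [-2.6, 2.6], [-0.5, 2.12], [-1.47, 1.34], [0.16, 2.42], [-1.27, 4.41], [0.06, 2.06], [-2.6, 2.6]. Speed limits (rad/s): [2.22, 2.22, 2.79, 2.79, 3.14, 3.14, 3.14].

## Interface

Orientations are given as a unit quaternion [x, y, z, w].
In Python, from bench import r gives the robot as it stands.
- The arm moves only by the tool move_arm, never from a script. Its argument "targets" is a list of rows, each a list of 3 entries, a list of its own where there are three numbers: the shift along the tool's x, y, z in cm, then the turn, a rotation vector about the tool's x, y, z in rad, then the opening in per cent of the stroke, from 0 (shut) to 100 (fully open). In form: [[[x, y, z], [wx, wy, wz], gripper], ...]. A call has 1 to 20 rows; each row shifts and turns the commanded pose from where the row before left it, along the tool's axes as they then stand; what a row does not reach is not made up. A row lasts 1/8 s, in which the tool goes at most 62.5 mm and 10.7 degrees, less where a joint would pass 70% of its speed; a pose out of reach is approached as far as the arm can. A call with a gripper value outside its range is refused whole. The fingers move at their own pace and stop on an object; "grip_force" is the grip in N (left out, the last holds). Time passes only in rows, so rows that do not move let the fingers close. It gives the time, the measured TCP pose, the force, the opening and the grip force at its end, in the units of the state.
- r.read_state(): the state, without advancing time (a new reading comes with each control period).
- r.camera(name): name is "scene" or "top"; returns a dict with "image" (384x512x3 uint8, blue, green, red), "vertical_fov" (degrees; the focal length in pixels is half the picture's height over the tangent of half this angle, whatever the lens; pixels are square), "cx", "cy" (the principal point, pixels), "cam_to_world" (4x4, takes a point from camera to world coordinates). Camera axes: x right, y down, z forward; pixel columns grow to the right and rows downward; lengths in m; the calibration is good to about 2 mm. A picture is of the moment at which its call begins. There is no depth.
- r.close_job(): hands the job in; it is judged then, once.
The state is a dict: "time": time; "joint_positions": joint angles; "joint_vel": joint speeds; "joint_torque": joint torques, N m; "ee_pos": TCP position; "eef_rot": TCP orientation; "ft_force": force on the tool from outside, world axes, zero at the start; "torque": the same for the moment, N m; "width": finger opening in m; "grip_force": force on a finger pad.
Only numpy, scipy, OpenCV 4.12 (cv2) and the standard library are available. Lean on these libraries where they do the work, as an engineer would, in place of code of your own. Each camera call takes 0.05 s, during which the arm holds its last target. There are 200 camera calls.

## Task

Turn the black knob of the grey test fixture until you feel the wheel inside drop into its hidden index notch, and leave it resting there. Then take the red-headed locking pin from its blue stand and push it fully home through the brass-ringed hole in the cover. Do not handle the knob while the pin is in the hole, and leave the multimeter, circuit board and screwdriver where they are.

Things in the scene. Friction and masses are not known exactly. Their poses are not given: they have to be found in the camera images.
- fixture: grey closed box fixed on the bench, 190 x 190 mm, its flat cover 75 mm above the bench. Origin under its centre, x towards the pin hole, z up. Hidden 4 mm beneath the 8 mm thick cover is a 12 mm thick index wheel turned by the knob, with one 13.5 mm hole that lies under the cover's hole only when the knob rests in the index notch; elsewhere the wheel stops the pin 24 mm short.
- pin_hole (a point): centre of the mouth of the pin hole, in the cover's top face, 65 mm from the knob's axis along the fixture's x. 12 mm wide with a 2 mm bevel; a thin brass ring 30 mm across surrounds it. Axes are the fixture's, z up.
- knob_grip (a point): on the knob's vertical axis at the centre of the cover, 37 mm above the cover: the height to grip. The black knob has a bar grip 46 mm long (along this point's x, which turns with the knob) and 14 mm thick (along y), from 14 to 44 mm above the cover; under it a disc 48 mm wide on a fixed steel base 72 mm wide.
- knob_pointer (a point): end of the white pointer line on top of the knob's bar, 20 mm from the axis towards knob_grip's -x. The pointer says nothing of where the notch is.
- knob (a joint): knob angle (rad), growing clockwise seen from above, with stops at 0 and 2.4; at 0 the pointer looks away from the pin hole. The notch lies 0.5 to 1.45 rad clockwise of where the knob starts, elsewhere every time, and cannot be seen. Outside the notch the knob drags with about 0.05 N m (stop-and-go turning can blur any reading by 0.2 N m) and stays where it is left.
- knob_base: fixed steel base of the knob, origin on its axis, on the cover. Feel of the notch: in the last 0.14 rad before its centre a spring plunger slides in, the drag falls and reverses (down to about -0.25 N m: the knob runs ahead by itself); past the centre it jumps to about +0.4 N m or more, and a further turn forces it out again. Alike both ways. Let go within 0.1 rad of the centre it settles there by itself.
- pin: loose locking pin, 72 mm long, 0.05 to 0.1 kg, standing upright in the stand: steel shank 10 mm across and 36 mm long with a bevelled tip, then a red cylindrical head 22 mm across and 36 mm long. Origin at the centre of the tip, z along the pin up to the head.
- pin_shoulder (a point): on the pin's axis at the underside of its red head, 36 mm above the tip; it sits on the cover when the pin is home.
- stand_hole (a point): centre of the mouth of the hole (13 mm wide, 39 mm deep) in the blue fixed stand, a block 56 x 56 x 42 mm; the pin stands in it, shoulder on the top face.
- meter: bystander: loose orange multimeter lying flat, 150 x 78 x 36 mm (x, y, z), origin under its centre.
- board: bystander: loose green circuit board, 100 x 75 mm (x, y), parts up to 16 mm high, origin under its centre.
- driver: bystander: loose screwdriver with a yellow handle lying on the bench, about 200 mm long, along its x.

How it is judged:
By the outcome, as a careful person would: the job done as asked, in the order asked, and still so for the second after the job is handed in, with the robot touching nothing.
It also fails if it takes over 67 s, if anything falls off the work surface, if the arm or the gripper's body presses on something with over 40 N, if the wrist force passes 120 N, or if a joint passes its speed limit or range.

## Working session

There is one attempt and no reset: what is moved stays moved. The work goes in short steps, Python scripts to look and compute and a tool call to move; the robot and the scene stay as the last step left them, time stands still between calls to the robot, and variables do not carry over. Pictures are saved under pics/ and viewed, at most 10 in all, crops included, and the job is handed in when it is done.

Besides the shell and the picture viewer there is one more tool, called after ">>>" in YAML: its name, and indented under it one key for each argument. move_arm: Moves the arm, as the interface text tells. Its arguments: {"type":"object","properties":{"targets":{"type":"array"},"grip_force":{"type":"number"}},"required":["targets"]}

```bash
ls; mkdir -p pics; python3 - <<'E'
from bench import r
import cv2,pickle
d={}
for n in("scene","top"):
    c=r.camera(n);d[n]=c;cv2.imwrite(f"pics/{n}0.png",cv2.resize(c["image"],(768,576),interpolation=cv2.INTER_CUBIC));print(n,c["vertical_fov"],c["cx"],c["cy"],c["cam_to_world"])
pickle.dump(d,open("c0.pkl","wb"))
print(r.read_state())
E
```

```text
pics
scene 48.68040239696417 252.42206697415503 186.02710838444358 [[ 0.60887531  0.56691222 -0.55487061  1.16228457]
 [ 0.79323914 -0.44087153  0.42000472 -0.42191114]
 [-0.00652085 -0.69587559 -0.71813275  0.81024994]
 [ 0.          0.          0.          1.        ]]
top 51.90476852517283 260.78384775614074 180.80089158029517 [[-0.01979242 -0.98051207  0.19545929  0.42279608]
 [-0.99961912  0.02316745  0.01499589  0.00190651]
 [-0.01923195 -0.19508804 -0.98059716  0.92045451]
 [ 0.          0.          0.          1.        ]]
{'time': 0.1, 'joint_positions': array([-1.17361472,  0.3327895 , -0.0647213 ,  1.46082727,  0.02163458,
        1.34988275, -0.08851455]), 'joint_vel': array([-0.00170021, -0.00090328,  0.00029458, -0.00102498, -0.00124245,
       -0.00071742,  0.00078318]), 'joint_torque': array([ 7.65124405e-04, -6.24543142e+01,  2.40698084e-02, -3.90714812e+01,
       -6.15902455e-02,  3.65639257e-02,  1.28834422e-04]), 'ee_pos': array([0.25459372, 0.57043761, 0.22185988]), 'eef_rot': array([ 2.08337531e-01,  9.78056801e-01, -5.98843647e-04, -8.66549192e-05]), 'ft_force': array([ 0.52557062,  1.19456921, -1.71239738]), 'torque': array([-0.03874081, -0.01620944, -0.0153024 ]), 'grip_force': 0.0, 'width': 0.08696502530179104}
```

View pics/scene0.png

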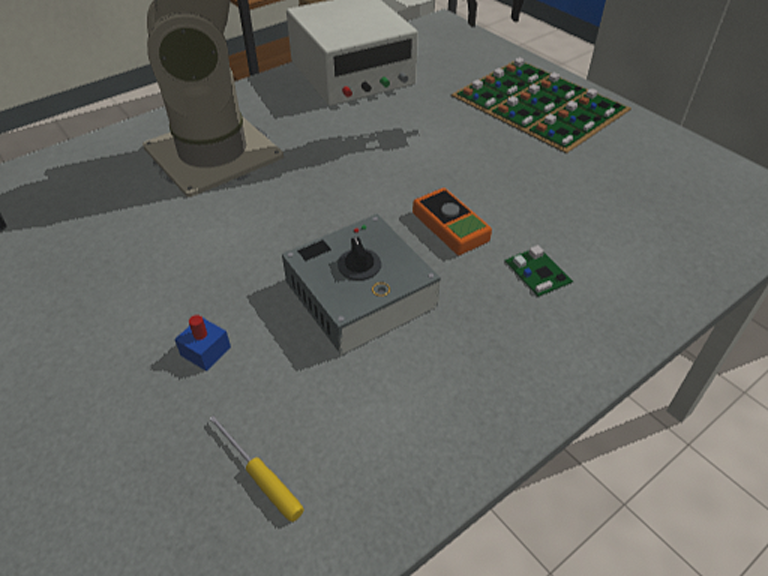

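View pics/top0.png

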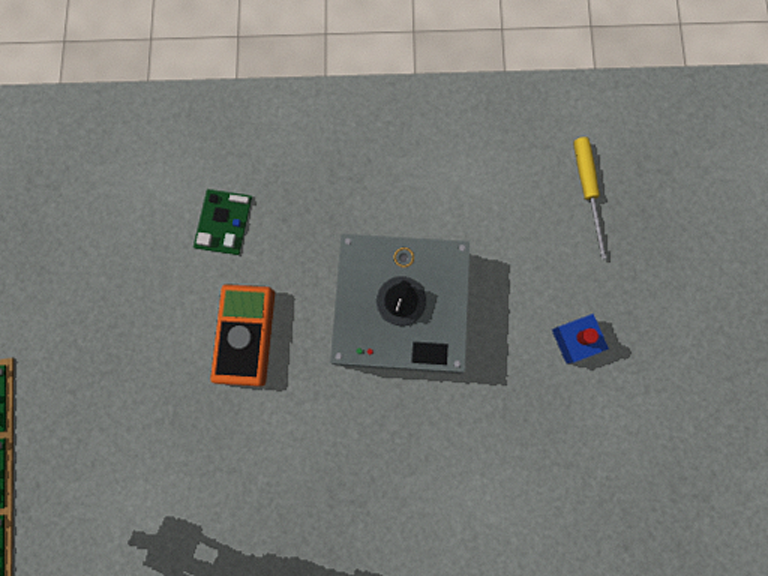

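The top view shows the brass ring near (403,257), the knob near (401,301), and the red head near (588,336), in 768x576 pixels. In the scene view the ring is near (381,289) and the pin near (198,328). Next I'll take enlarged crops of these.

```bash
python3 - <<'E'
import cv2,pickle,numpy as np
d=pickle.load(open("c0.pkl","rb"))
t=d["top"]["image"];s=d["scene"]["image"]
z=lambda im,x,y,w,h:cv2.resize(im[y:y+h,x:x+w],(400,300),interpolation=cv2.INTER_NEAREST)
# native px crops: top fixture(8x), top pin(5x), scene fixture, scene pin
p=np.vstack([np.hstack([z(t,242,160,60,45),z(t,360,200,60,45)]),np.hstack([z(s,214,150,60,45),z(s,105,200,60,45)])])
cv2.imwrite("pics/crops.png",p)
# red blobs centroid
for n,im in(("top",t),("scene",s)):
    b,g,rr=[im[...,i].astype(int) for i in range(3)]
    m=((rr>90)&(g<60)&(b<60)).astype(np.uint8)
    N,l,st,c=cv2.connectedComponentsWithStats(m)
    print(n,"red",[(st[i].tolist(),c[i].round(1)) for i in range(1,N) if st[i][4]>15])
    m=((rr-b>35)&(g-b>15)&(rr<230)).astype(np.uint8)
    N,l,st,c=cv2.connectedComponentsWithStats(m)
    print(n,"brass",[(st[i].tolist(),c[i].round(1)) for i in range(1,N) if 10<st[i][4]<300])
E
```

```text
top red [([176, 215, 2, 18, 20], array([176.4, 223.2])), ([385, 219, 14, 10, 97], array([392. , 223.6])), ([174, 234, 2, 18, 18], array([174.5, 242.5]))]
top brass [([262, 165, 14, 13, 59], array([268.8, 170.9]))]
scene red [([276, 134, 51, 35, 156], array([310.6, 158.5])), ([126, 210, 12, 15, 73], array([131.8, 215.2]))]
scene brass [([166, 0, 21, 6, 64], array([173.1,   1.5])), ([206, 0, 8, 2, 11], array([208.8,   0.3])), ([153, 34, 13, 19, 180], array([159.2,  43.2])), ([337, 42, 7, 6, 17], array([340.5,  44.1])), ([324, 49, 6, 6, 17], array([326.5,  51.2])), ([360, 50, 7, 7, 23], array([363.4,  53.5])), ([309, 57, 6, 6, 17], array([311.8,  59.2])), ([343, 58, 11, 7, 29], array([348.9,  61.6])), ([381, 59, 12, 9, 32], array([387.7,  64.2])), ([302, 60, 44, 25, 119], array([324.9,  71.5])), ([367, 69, 12, 9, 36], array([373.7,  73.2])), ([347, 71, 74, 30, 233], array([382.3,  86.5])), ([248, 188, 12, 10, 34], array([253. , 192.8]))]
```

View pics/crops.png

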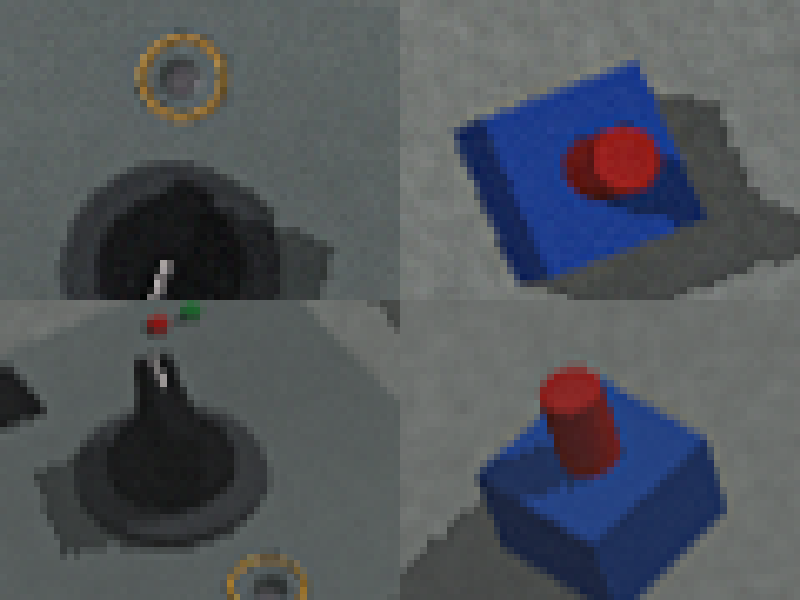

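The crops show the ring at top-native (268.7,171) and scene-native (253,192.8), and the red head top face at top (393.4,223.5) and scene (130.2,212.9). I'll fit the fixture pose from the cover corners and the ring in both views, then get the pointer and the pin.

```bash
cat > h.py <<'E'
import numpy as np
def proj(c,P):
    M=np.linalg.inv(c["cam_to_world"]);q=M[:3,:3]@np.asarray(P)+M[:3,3]
    f=192/np.tan(np.radians(c["vertical_fov"]/2));return np.array([c["cx"]+f*q[0]/q[2],c["cy"]+f*q[1]/q[2]])
def ray(c,uv,z):
    f=192/np.tan(np.radians(c["vertical_fov"]/2));T=c["cam_to_world"]
    d=T[:3,:3]@[(uv[0]-c["cx"])/f,(uv[1]-c["cy"])/f,1];o=T[:3,3];return o+d*(z-o[2])/d[2]
E
python3 - <<'E'
import pickle,cv2,numpy as np
from scipy.optimize import least_squares
from h import *
d=pickle.load(open("c0.pkl","rb"));T,S=d["top"],d["scene"]
for n,c,uv in(("t",T,(268.7,171)),("s",S,(253.3,192.7))): print("ring",n,ray(c,uv,.075).round(4))
for n,c,uv in(("t",T,(393.4,223.5)),("s",S,(130.15,212.85))): print("pin",n,ray(c,uv,.078).round(4))
ct=np.array([(343,234),(470,241),(465,372),(332,364)])/1.5
cs=np.array([(283,258),(376,215),(440,277),(341,325)])/1.5
for c,C in((T,ct),(S,cs)): print("corners",[ray(c,u,.075)[:2].round(4) for u in C])
def pts(p):
    x,y,a=p;e=np.array([np.cos(a),np.sin(a)]);n=np.array([-e[1],e[0]]);o=np.array([x,y])
    f=lambda u,v:np.r_[o+u*e+v*n,.075]
    return f(.065,0),f(.095,.095),f(.095,-.095),f(-.095,-.095),f(-.095,.095)
def res(p):
    h,fl,fr,br,bl=pts(p)
    A=[3*(proj(T,h)-(268.7,171)),3*(proj(S,h)-(253.3,192.7))]
    A+=[proj(T,q)-u for q,u in zip((fl,fr,br,bl),ct)]
    A+=[proj(S,q)-u for q,u in zip((br,bl,fl,fr),cs)] if 0 else []
    return np.concatenate(A)
s=least_squares(res,[.49,0,0]);print(s.x,res(s.x).round(1))
print("hole",pts(s.x)[0])
# pointer
im=T["image"].astype(int);m=(im.min(2)>120);yx=[(x,y) for y in range(185,215) for x in range(255,282) if m[y,x]]
print("white",yx)
w=np.array([ray(T,u,.119)[:2] for u in yx]);v=w-s.x[:2];print((v*1000).round(1).tolist())
E
```

```text
ring t [ 0.6128 -0.003   0.075 ]
ring s [ 0.613  -0.0037  0.075 ]
pin t [ 0.4919 -0.2643  0.078 ]
pin s [ 0.4934 -0.2643  0.078 ]
corners [array([0.649 , 0.0849]), array([ 0.6338, -0.1018]), array([ 0.4444, -0.0861]), array([0.4594, 0.1013])]
corners [array([ 0.4578, -0.0878]), array([0.4653, 0.1012]), array([0.6513, 0.089 ]), array([ 0.6358, -0.0952])]
[ 0.54776368  0.00126378 -0.07597615] [ 1.   0.3 -0.3 -0.3 -1.7 -0.2 -0.5 -0.6  0.  -0.7 -0.9 -0.4]
hole [ 0.61257617 -0.00366992  0.075     ]
white [(266, 199), (266, 200), (265, 202), (265, 203), (264, 205), (264, 206)]
[[-3.5, 2.9], [-5.6, 3.0], [-9.7, 5.1], [-11.8, 5.2], [-15.9, 7.3], [-17.9, 7.4]]
```

>>> move_arm:
  targets:
    - [[-3.1,-2.5,0],[0,0,0],60]
    - [[-3.1,-2.5,0],[0,0,0],60]
    - [[-3.1,-2.5,0],[0,0,0],60]
    - [[-3.1,-2.5,0],[0,0,0],60]
    - [[-3.1,-2.5,0],[0,0,0],60]
    - [[-3.1,-2.5,0],[0,0,0],60]
    - [[-3.1,-2.5,0],[0,0,0],60]
    - [[-3.1,-2.5,0],[0,0,0],60]
    - [[-3.1,-2.5,0],[0,0,0],60]
    - [[-3.1,-2.5,0],[0,0,0],60]
    - [[-3.1,-2.5,0],[0,0,0],60]
    - [[-3.1,-2.5,0],[0,0,0],60]
    - [[-3.1,-2.5,0],[0,0,0],60]
    - [[-3.1,-2.5,0],[0,0,0],60]
    - [[-3.1,-2.5,0],[0,0,0],60]
    - [[-3.1,-2.5,0],[0,0,-0.09],60]
    - [[0,0,0],[0,0,0],60]
    - [[0,0,0],[0,0,0],60]

```text
time: 2.35
ee_pos: [0.5443, 0.004, 0.2221]
eef_rot: [0.164, 0.986, 0.0, -0.0]
ft_force: [-1.0, 0.5, 1.1]
width: 0.0521
grip_force: 0.0
```

```bash
cat > g.py <<'E'
import sys,numpy as np
from bench import r
from scipy.spatial.transform import Rotation as R
def go(x,y,z,s=None):
    s=s or r.read_state();M=R.from_quat(s["eef_rot"]).as_matrix()
    yaw=np.arctan2(M[1,1],M[0,1]); d=M.T@(np.array([x,y,z])-s["ee_pos"])*100
    print("t",s["time"],"pos",s["ee_pos"].round(4),"yawY",yaw.round(3),"z",M[:,2].round(4),"shift cm",d.round(2),"F",s["ft_force"].round(2),"T",s["torque"].round(3),"w",round(s["width"],4),"q",s["joint_positions"].round(2),"grip",s["grip_force"])
if __name__=="__main__": go(*map(float,sys.argv[1:4]))
E
python3 g.py .548 .001 .096
```

```text
t 2.35 pos [0.5443 0.004  0.2221] yawY 1.241 z [-9.e-04  3.e-04 -1.e+00] shift cm [-0.46 -0.17 12.61] F [-0.96  0.54  1.06] T [-0.002 -0.036  0.02 ] w 0.0521 q [-0.48  0.15  0.43  1.7  -0.07  1.31  1.21] grip 0.0
```

>>> move_arm:
  targets:
    - [[-0.46,-0.17,2],[0,0,0],60]
    - [[0,0,2.6],[0,0,0],60]
    - [[0,0,2.6],[0,0,0],60]
    - [[0,0,2.6],[0,0,0],60]
    - [[0,0,1.6],[0,0,0],60]
    - [[0,0,1.2],[0,0,0],60]
    - [[0,0,0],[0,0,0],60]
    - [[0,0,0],[0,0,0],10]
    - [[0,0,0],[0,0,0],0]
    - [[0,0,0],[0,0,0],0]
    - [[0,0,0],[0,0,0],0]
    - [[0,0,0],[0,0,0],0]
  grip_force: 10

```text
time: 3.85
ee_pos: [0.5486, 0.0007, 0.0967]
eef_rot: [0.164, 0.986, 0.0, 0.0]
ft_force: [0.0, 0.9, 0.5]
width: 0.014
grip_force: 10.0
```

```bash
python3 g.py .548 .001 .096
```

```text
t 3.85 pos [0.5486 0.0007 0.0967] yawY 1.241 z [ 5.e-04  7.e-04 -1.e+00] shift cm [0.07 0.01 0.07] F [0.04 0.89 0.51] T [ 0.323 -0.116 -0.112] w 0.014 q [-0.45  0.28  0.42  1.83 -0.13  1.05  1.27] grip 10.000397288968088
```

>>> move_arm:
  targets:
    - [[0,0,0],[0,0,0],0]
    - [[0,0,0],[0,0,0.03],0]
    - [[0,0,0],[0,0,0.03],0]
    - [[0,0,0],[0,0,0.03],0]
    - [[0,0,0],[0,0,0.03],0]
    - [[0,0,0],[0,0,0.03],0]
    - [[0,0,0],[0,0,0.03],0]
  grip_force: 30

```text
time: 4.72
ee_pos: [0.5485, 0.0004, 0.0966]
eef_rot: [0.253, 0.967, 0.0, 0.0]
ft_force: [1.1, 4.3, 2.7]
width: 0.0138
grip_force: 30.0
```

```bash
cat > t.py <<'E'
from bench import r
from scipy.spatial.transform import Rotation as R
import numpy as np
s=r.read_state();M=R.from_quat(s["eef_rot"]).as_matrix()
print("t %.2f turned %.3f Tz %.3f w %.4f F %s pos %s"%(s["time"],1.241-np.arctan2(M[1,1],M[0,1]),s["torque"][2],s["width"],s["ft_force"].round(1),s["ee_pos"].round(4)),"j7 %.3f T %s"%(s["joint_torque"][6],s["torque"].round(2)))
E
python3 t.py
```

```text
t 4.72 turned 0.182 Tz 0.197 w 0.0138 F [1.1 4.3 2.7] pos [5.485e-01 4.000e-04 9.660e-02] j7 0.277 T [ 1.05 -0.24  0.2 ]
```

>>> move_arm:
  targets:
    - [[0,0,0],[0,0,0.03],0]
    - [[0,0,0],[0,0,0.03],0]
    - [[0,0,0],[0,0,0.03],0]
    - [[0,0,0],[0,0,0.03],0]
    - [[0,0,0],[0,0,0.03],0]

```text
time: 5.35
ee_pos: [0.5485, 0.0003, 0.0966]
eef_rot: [0.325, 0.946, 0.0, 0.0]
ft_force: [0.7, 5.1, 4.2]
width: 0.014
grip_force: 30.0
```

```bash
python3 t.py
```

```text
t 5.35 turned 0.332 Tz 0.208 w 0.0140 F [0.7 5.1 4.2] pos [5.485e-01 3.000e-04 9.660e-02] j7 0.271 T [ 1.11 -0.05  0.21]
```

>>> move_arm:
  targets:
    - [[0,0,0],[0,0,0.03],0]

```text
time: 5.48
ee_pos: [0.5484, 0.0003, 0.0966]
eef_rot: [0.339, 0.941, 0.0, -0.0]
ft_force: [0.3, 4.2, 4.7]
width: 0.0135
grip_force: 30.0
```

```bash
python3 t.py
```

```text
t 5.47 turned 0.362 Tz 0.215 w 0.0135 F [0.3 4.2 4.7] pos [5.484e-01 3.000e-04 9.660e-02] j7 0.262 T [1.03 0.18 0.21]
```

>>> move_arm:
  targets:
    - [[0,0,0],[0,0,0.03],0]
    - [[0,0,0],[0,0,0.03],0]

```text
time: 5.72
ee_pos: [0.5484, 0.0002, 0.0966]
eef_rot: [0.367, 0.93, 0.0, -0.0]
ft_force: [-0.0, 4.6, 6.5]
width: 0.0144
grip_force: 30.0
```

```bash
python3 t.py
```

```text
t 5.72 turned 0.422 Tz 0.223 w 0.0144 F [-0.   4.6  6.5] pos [5.484e-01 2.000e-04 9.660e-02] j7 0.270 T [1.04 0.23 0.22]
```

>>> move_arm:
  targets:
    - [[0,0,0],[0,0,0.03],0]
    - [[0,0,0],[0,0,0.03],0]

```text
time: 5.98
ee_pos: [0.5483, 0.0001, 0.0966]
eef_rot: [0.395, 0.919, -0.0, -0.0]
ft_force: [-1.4, 4.4, 6.8]
width: 0.0138
grip_force: 30.0
```

```bash
python3 t.py
```

```text
t 5.97 turned 0.482 Tz 0.161 w 0.0138 F [-1.4  4.4  6.8] pos [5.483e-01 1.000e-04 9.660e-02] j7 0.317 T [0.99 0.25 0.16]
```

>>> move_arm:
  targets:
    - [[0,0,0],[0,0,0.03],0]
    - [[0,0,0],[0,0,0.03],0]

```text
time: 6.22
ee_pos: [0.5482, 0.0001, 0.0966]
eef_rot: [0.422, 0.906, -0.0, -0.0]
ft_force: [-1.2, 3.8, 5.6]
width: 0.014
grip_force: 30.0
```

```bash
python3 t.py
```

```text
t 6.22 turned 0.542 Tz 0.272 w 0.0140 F [-1.2  3.8  5.6] pos [5.482e-01 1.000e-04 9.660e-02] j7 0.266 T [0.97 0.29 0.27]
```

>>> move_arm:
  targets:
    - [[0,0,0],[0,0,0.03],0]
    - [[0,0,0],[0,0,0.03],0]

```text
time: 6.48
ee_pos: [0.5482, 0.0, 0.0966]
eef_rot: [0.449, 0.893, -0.0, -0.0]
ft_force: [-1.3, 3.9, 6.6]
width: 0.0137
grip_force: 30.0
```

```bash
python3 t.py
```

```text
t 6.47 turned 0.602 Tz 0.201 w 0.0137 F [-1.3  3.9  6.6] pos [0.5482 0.     0.0966] j7 0.261 T [0.91 0.45 0.2 ]
```

>>> move_arm:
  targets:
    - [[0,0,0],[0,0,0.03],0]
    - [[0,0,0],[0,0,0.03],0]

```text
time: 6.72
ee_pos: [0.5481, -0.0001, 0.0966]
eef_rot: [0.476, 0.879, -0.0, -0.0]
ft_force: [-2.2, 3.4, 6.9]
width: 0.0134
grip_force: 30.0
```

```bash
python3 t.py
```

```text
t 6.72 turned 0.662 Tz 0.217 w 0.0134 F [-2.2  3.4  6.9] pos [ 5.481e-01 -1.000e-04  9.660e-02] j7 0.269 T [0.9  0.53 0.22]
```

>>> move_arm:
  targets:
    - [[0,0,0],[0,0,0.03],0]
    - [[0,0,0],[0,0,0.03],0]

```text
time: 6.98
ee_pos: [0.5481, -0.0001, 0.0966]
eef_rot: [0.502, 0.865, -0.0, -0.0]
ft_force: [-2.9, 3.6, 7.1]
width: 0.0137
grip_force: 30.0
```

```bash
python3 t.py
```

```text
t 6.97 turned 0.722 Tz 0.164 w 0.0137 F [-2.9  3.6  7.1] pos [ 5.481e-01 -1.000e-04  9.660e-02] j7 0.283 T [0.9  0.57 0.16]
```

>>> move_arm:
  targets:
    - [[0,0,0],[0,0,0.03],0]
    - [[0,0,0],[0,0,0.03],0]

```text
time: 7.22
ee_pos: [0.548, -0.0001, 0.0966]
eef_rot: [0.528, 0.849, -0.0, -0.0]
ft_force: [-2.1, 3.5, 8.0]
width: 0.0138
grip_force: 30.0
```

```bash
python3 t.py
```

```text
t 7.22 turned 0.782 Tz 0.235 w 0.0138 F [-2.1  3.5  8. ] pos [ 5.48e-01 -1.00e-04  9.66e-02] j7 0.254 T [0.73 0.73 0.24]
```

>>> move_arm:
  targets:
    - [[0,0,0],[0,0,0.03],0]
    - [[0,0,0],[0,0,0.03],0]

```text
time: 7.48
ee_pos: [0.5479, -0.0001, 0.0966]
eef_rot: [0.553, 0.833, -0.0, -0.0]
ft_force: [-2.7, 3.1, 7.4]
width: 0.0136
grip_force: 30.0
```

```bash
python3 t.py
```

```text
t 7.47 turned 0.842 Tz 0.156 w 0.0136 F [-2.7  3.1  7.4] pos [ 5.479e-01 -1.000e-04  9.660e-02] j7 0.252 T [0.78 0.74 0.16]
```

>>> move_arm:
  targets:
    - [[0,0,0],[0,0,0.03],0]
    - [[0,0,0],[0,0,0.03],0]

```text
time: 7.72
ee_pos: [0.5478, -0.0002, 0.0966]
eef_rot: [0.578, 0.816, -0.0, -0.001]
ft_force: [-3.8, 2.7, 8.4]
width: 0.014
grip_force: 30.0
```

```bash
python3 t.py
```

```text
t 7.72 turned 0.902 Tz 0.139 w 0.0140 F [-3.8  2.7  8.4] pos [ 5.478e-01 -2.000e-04  9.660e-02] j7 0.288 T [0.8  0.93 0.14]
```

>>> move_arm:
  targets:
    - [[0,0,0],[0,0,0.03],0]
    - [[0,0,0],[0,0,0.03],0]

```text
time: 7.98
ee_pos: [0.5477, -0.0002, 0.0966]
eef_rot: [0.602, 0.798, -0.001, -0.001]
ft_force: [-4.5, 3.1, 7.8]
width: 0.0136
grip_force: 30.0
```

```bash
python3 t.py
```

```text
t 7.97 turned 0.963 Tz 0.050 w 0.0136 F [-4.5  3.1  7.8] pos [ 5.477e-01 -2.000e-04  9.660e-02] j7 0.416 T [0.81 0.93 0.05]
```

>>> move_arm:
  targets:
    - [[0,0,0],[0,0,0.03],0]
    - [[0,0,0],[0,0,0.03],0]

```text
time: 8.22
ee_pos: [0.5477, -0.0002, 0.0966]
eef_rot: [0.626, 0.78, -0.001, -0.001]
ft_force: [-4.6, 3.7, 9.4]
width: 0.0139
grip_force: 30.0
```

```bash
python3 t.py
```

```text
t 8.22 turned 1.023 Tz 0.055 w 0.0139 F [-4.6  3.7  9.4] pos [ 5.477e-01 -2.000e-04  9.660e-02] j7 0.424 T [0.81 0.97 0.06]
```

>>> move_arm:
  targets:
    - [[0,0,0],[0,0,0.03],0]
    - [[0,0,0],[0,0,0.03],0]

```text
time: 8.48
ee_pos: [0.5476, -0.0002, 0.0966]
eef_rot: [0.649, 0.761, -0.001, -0.001]
ft_force: [-5.1, 3.5, 9.4]
width: 0.0134
grip_force: 30.0
```

```bash
python3 t.py
```

```text
t 8.47 turned 1.082 Tz 0.307 w 0.0134 F [-5.1  3.5  9.4] pos [ 5.476e-01 -2.000e-04  9.660e-02] j7 0.185 T [0.72 1.18 0.31]
```

>>> move_arm:
  targets:
    - [[0,0,0],[0,0,0.03],0]

```text
time: 8.6
ee_pos: [0.5475, -0.0002, 0.0966]
eef_rot: [0.66, 0.751, -0.001, -0.001]
ft_force: [-4.0, 3.1, 9.2]
width: 0.014
grip_force: 30.0
```

```bash
python3 t.py
```

```text
t 8.60 turned 1.113 Tz 0.082 w 0.0140 F [-4.   3.1  9.2] pos [ 5.475e-01 -2.000e-04  9.660e-02] j7 0.356 T [0.78 1.23 0.08]
```

>>> move_arm:
  targets:
    - [[0,0,0],[0,0,0.03],0]

```text
time: 8.72
ee_pos: [0.5475, -0.0002, 0.0966]
eef_rot: [0.671, 0.741, -0.001, -0.001]
ft_force: [-4.0, 2.9, 9.4]
width: 0.0136
grip_force: 30.0
```

```bash
python3 t.py
```

```text
t 8.72 turned 1.142 Tz 0.328 w 0.0136 F [-4.   2.9  9.4] pos [ 5.475e-01 -2.000e-04  9.660e-02] j7 0.133 T [0.79 1.3  0.33]
```

>>> move_arm:
  targets:
    - [[0,0,0],[0,0,0],0]
    - [[0,0,0],[0,0,0],0]

```text
time: 8.98
ee_pos: [0.5475, -0.0002, 0.0966]
eef_rot: [0.671, 0.741, -0.001, -0.001]
ft_force: [-5.0, 3.2, 9.6]
width: 0.0142
grip_force: 30.0
```

```bash
python3 t.py
```

```text
t 8.97 turned 1.142 Tz -0.038 w 0.0142 F [-5.   3.2  9.6] pos [ 5.475e-01 -2.000e-04  9.660e-02] j7 0.051 T [ 0.82  1.18 -0.04]
```

>>> move_arm:
  targets:
    - [[0,0,0],[0,0,0.02],0]
    - [[0,0,0],[0,0,0.02],0]
    - [[0,0,0],[0,0,0.02],0]

```text
time: 9.35
ee_pos: [0.5474, -0.0002, 0.0966]
eef_rot: [0.693, 0.721, -0.001, -0.001]
ft_force: [-5.5, 2.4, 10.3]
width: 0.014
grip_force: 30.0
```

```bash
python3 t.py
```

```text
t 9.35 turned 1.202 Tz 0.205 w 0.0140 F [-5.5  2.4 10.3] pos [ 5.474e-01 -2.000e-04  9.660e-02] j7 0.114 T [0.77 1.32 0.21]
```

>>> move_arm:
  targets:
    - [[0,0,0],[0,0,0],0]
    - [[0,0,0],[0,0,0],0]

```text
time: 9.6
ee_pos: [0.5474, -0.0002, 0.0966]
eef_rot: [0.693, 0.721, -0.001, -0.001]
ft_force: [-5.8, 3.9, 9.2]
width: 0.0137
grip_force: 30.0
```

```bash
python3 t.py
```

```text
t 9.60 turned 1.202 Tz 0.129 w 0.0137 F [-5.8  3.9  9.2] pos [ 5.474e-01 -2.000e-04  9.660e-02] j7 -0.105 T [0.74 1.27 0.13]
```

```bash
cat > st.py <<'E'
from bench import r
from scipy.spatial.transform import Rotation as R
import numpy as np
a=[]
for i in range(5):
    s=r.read_state();a.append((s["torque"][2],s["joint_torque"][6],s["ft_force"][2]));r.camera("top")
M=R.from_quat(s["eef_rot"]).as_matrix();a=np.array(a)
print("t %.2f turned %.3f q7 %.3f"%(s["time"],1.241-np.arctan2(M[1,1],M[0,1]),s["joint_positions"][6]),"Tz",a[:,0].round(3),"mean %.3f"%a[1:,0].mean(),"j7",a[:,1].round(3))
E
python3 st.py
```

```text
t 9.80 turned 1.202 q7 0.122 Tz [0.129 0.1   0.081 0.035 0.108] mean 0.081 j7 [-0.105 -0.101 -0.101 -0.101 -0.101]
```

>>> move_arm:
  targets:
    - [[0,0,0],[0,0,0.03],0]
    - [[0,0,0],[0,0,0.03],0]

```text
time: 10.1
ee_pos: [0.5474, -0.0002, 0.0966]
eef_rot: [0.715, 0.7, -0.001, -0.001]
ft_force: [-5.7, 2.8, 11.1]
width: 0.0134
grip_force: 30.0
```

```bash
python3 st.py
```

```text
t 10.30 turned 1.262 q7 0.065 Tz [ 0.174  0.073 -0.007 -0.01  -0.096] mean -0.010 j7 [ 0.268  0.194 -0.361 -0.098  0.004]
```

>>> move_arm:
  targets:
    - [[0,0,0],[0,0,0.03],0]
    - [[0,0,0],[0,0,0.03],0]

```text
time: 10.6
ee_pos: [0.5473, -0.0002, 0.0965]
eef_rot: [0.735, 0.678, -0.001, -0.001]
ft_force: [-6.6, 2.9, 10.6]
width: 0.0134
grip_force: 30.0
```

```bash
python3 st.py
```

```text
t 10.80 turned 1.322 q7 0.009 Tz [0.248 0.08  0.041 0.045 0.025] mean 0.048 j7 [ 0.249  0.149 -0.416 -0.152 -0.049]
```

>>> move_arm:
  targets:
    - [[0,0,0],[0,0,-0.03],0]
    - [[0,0,0],[0,0,-0.03],0]
    - [[0,0,0],[0,0,0],0]
    - [[0,0,0],[0,0,0],0]
    - [[0,0,0],[0,0,0],0]
  grip_force: 50

```text
time: 11.48
ee_pos: [0.5474, -0.0002, 0.0966]
eef_rot: [0.714, 0.7, -0.001, -0.001]
ft_force: [-6.3, 2.9, 10.1]
width: 0.0133
grip_force: 50.0
```

```bash
sed -i 's/range(5)/range(3)/' st.py; python3 st.py
```

```text
t 11.57 turned 1.262 q7 0.065 Tz [0.104 0.1   0.059] mean 0.080 j7 [-0.063 -0.063 -0.064]
```

>>> move_arm:
  targets:
    - [[0,0,0],[0,0,-0.02],0]
    - [[0,0,0],[0,0,-0.02],0]
    - [[0,0,0],[0,0,0],0]
    - [[0,0,0],[0,0,0],0]
    - [[0,0,0],[0,0,0],0]

```text
time: 12.25
ee_pos: [0.5474, -0.0002, 0.0966]
eef_rot: [0.7, 0.714, -0.001, -0.001]
ft_force: [-5.0, 3.4, 10.0]
width: 0.0139
grip_force: 50.0
```

```bash
python3 st.py
```

```text
t 12.35 turned 1.222 q7 0.103 Tz [-0.057 -0.079 -0.059] mean -0.069 j7 [0.054 0.054 0.054]
```

>>> move_arm:
  targets:
    - [[0,0,0],[0,0,-0.02],0]
    - [[0,0,0],[0,0,-0.02],0]
    - [[0,0,0],[0,0,0],0]
    - [[0,0,0],[0,0,0],0]
    - [[0,0,0],[0,0,0],0]

```text
time: 13.02
ee_pos: [0.5475, -0.0002, 0.0966]
eef_rot: [0.686, 0.728, -0.001, -0.001]
ft_force: [-4.1, 2.6, 10.3]
width: 0.0133
grip_force: 50.0
```

```bash
python3 st.py
```

```text
t 13.12 turned 1.182 q7 0.141 Tz [ 0.013  0.028 -0.025] mean 0.002 j7 [-0.013 -0.013 -0.013]
```

>>> move_arm:
  targets:
    - [[0,0,0],[0,0,-0.02],0]
    - [[0,0,0],[0,0,-0.02],0]
    - [[0,0,0],[0,0,0],0]
    - [[0,0,0],[0,0,0],0]
    - [[0,0,0],[0,0,0],0]

```text
time: 13.8
ee_pos: [0.5475, -0.0002, 0.0966]
eef_rot: [0.671, 0.741, -0.001, -0.001]
ft_force: [-4.7, 3.5, 9.8]
width: 0.0135
grip_force: 50.0
```

```bash
python3 st.py
```

```text
t 13.90 turned 1.142 q7 0.179 Tz [0.093 0.172 0.127] mean 0.150 j7 [-0.131 -0.131 -0.131]
```

>>> move_arm:
  targets:
    - [[0,0,0],[0,0,-0.02],0]
    - [[0,0,0],[0,0,-0.02],0]
    - [[0,0,0],[0,0,0],0]
    - [[0,0,0],[0,0,0],0]
    - [[0,0,0],[0,0,0],0]

```text
time: 14.58
ee_pos: [0.5476, -0.0002, 0.0966]
eef_rot: [0.656, 0.755, -0.001, -0.001]
ft_force: [-4.2, 3.4, 8.2]
width: 0.0134
grip_force: 50.0
```

```bash
python3 st.py
```

```text
t 14.68 turned 1.102 q7 0.216 Tz [0.055 0.009 0.074] mean 0.041 j7 [-0.058 -0.058 -0.058]
```

>>> move_arm:
  targets:
    - [[0,0,0],[0,0,-0.02],0]
    - [[0,0,0],[0,0,-0.02],0]
    - [[0,0,0],[0,0,0],0]
    - [[0,0,0],[0,0,0],0]
    - [[0,0,0],[0,0,0],0]

```text
time: 15.35
ee_pos: [0.5477, -0.0002, 0.0966]
eef_rot: [0.641, 0.768, -0.001, -0.001]
ft_force: [-2.9, 3.4, 10.0]
width: 0.0135
grip_force: 50.0
```

```bash
python3 st.py
```

```text
t 15.45 turned 1.061 q7 0.255 Tz [0.366 0.41  0.407] mean 0.409 j7 [-0.405 -0.416 -0.425]
```

>>> move_arm:
  targets:
    - [[0,0,0],[0,0,-0.02],0]
    - [[0,0,0],[0,0,0],0]
    - [[0,0,0],[0,0,0],0]
    - [[0,0,0],[0,0,0],0]

```text
time: 16.0
ee_pos: [0.5477, -0.0002, 0.0966]
eef_rot: [0.633, 0.774, -0.001, -0.001]
ft_force: [-3.2, 2.9, 8.3]
width: 0.0137
grip_force: 50.0
```

```bash
python3 st.py
```

```text
t 16.10 turned 1.041 q7 0.273 Tz [0.121 0.23  0.179] mean 0.204 j7 [-0.181 -0.183 -0.185]
```

>>> move_arm:
  targets:
    - [[0,0,0],[0,0,-0.02],0]
    - [[0,0,0],[0,0,0],0]
    - [[0,0,0],[0,0,0],0]
    - [[0,0,0],[0,0,0],0]

```text
time: 16.65
ee_pos: [0.5477, -0.0002, 0.0966]
eef_rot: [0.625, 0.78, -0.001, -0.001]
ft_force: [-3.1, 2.8, 8.6]
width: 0.0136
grip_force: 50.0
```

```bash
python3 st.py
```

```text
t 16.75 turned 1.022 q7 0.292 Tz [ 0.065 -0.045  0.013] mean -0.016 j7 [-0.028 -0.029 -0.03 ]
```

>>> move_arm:
  targets:
    - [[0,0,0],[0,0,-0.02],0]
    - [[0,0,0],[0,0,0],0]
    - [[0,0,0],[0,0,0],0]
    - [[0,0,0],[0,0,0],0]

```text
time: 17.3
ee_pos: [0.5477, -0.0002, 0.0966]
eef_rot: [0.618, 0.786, -0.0, -0.001]
ft_force: [-4.2, 3.4, 8.8]
width: 0.0135
grip_force: 50.0
```

```bash
python3 st.py
```

```text
t 17.40 turned 1.002 q7 0.311 Tz [-0.312 -0.272 -0.326] mean -0.299 j7 [0.253 0.251 0.251]
```

>>> move_arm:
  targets:
    - [[0,0,0],[0,0,-0.02],0]
    - [[0,0,0],[0,0,0],0]
    - [[0,0,0],[0,0,0],0]
    - [[0,0,0],[0,0,0],0]

```text
time: 17.95
ee_pos: [0.5476, -0.0002, 0.0966]
eef_rot: [0.61, 0.792, -0.0, -0.001]
ft_force: [-4.2, 4.0, 9.4]
width: 0.0137
grip_force: 50.0
```

```bash
python3 st.py
```

```text
t 18.05 turned 0.983 q7 0.329 Tz [-0.483 -0.554 -0.481] mean -0.517 j7 [0.537 0.536 0.535]
```

The notch is unmistakable: the torque crosses zero at about 1.02 rad and pulls back strongly on both sides. I'll return to the centre, settle and release.

>>> move_arm:
  targets:
    - [[0,0,0],[0,0,0.02],0]
    - [[0,0,0],[0,0,0.018],0]
    - [[0,0,0],[0,0,0],0]
    - [[0,0,0],[0,0,0],0]

```text
time: 18.6
ee_pos: [0.5477, -0.0002, 0.0966]
eef_rot: [0.625, 0.781, -0.001, -0.001]
ft_force: [-4.4, 2.2, 8.9]
width: 0.0138
grip_force: 50.0
```

```bash
python3 st.py; python3 t.py
```

```text
t 18.70 turned 1.020 q7 0.294 Tz [-0.063 -0.04  -0.032] mean -0.036 j7 [0.042 0.04  0.041]
t 18.75 turned 1.020 Tz -0.016 w 0.0140 F [-3.9  4.2  9.5] pos [ 5.477e-01 -2.000e-04  9.660e-02] j7 0.041 T [ 0.8   0.97 -0.02]
```

>>> move_arm:
  targets:
    - [[0,0,0],[0,0,0],50]
    - [[0,0,0],[0,0,0],50]
    - [[0,0,0],[0,0,0],50]
    - [[0,0,-1.5],[0,0,0],50]
    - [[0,0,-3],[0,0,0],50]
    - [[0,0,-4],[0,0,0],50]
    - [[0,0,-3],[0,0,0],50]
    - [[0,0,0],[0,0,0],50]

```text
time: 19.75
ee_pos: [0.5498, 0.0, 0.2148]
eef_rot: [0.624, 0.781, 0.002, 0.002]
ft_force: [0.2, -0.2, -0.4]
width: 0.0436
grip_force: 0.0
```

```bash
python3 g.py .4925 -.2643 .21
```

```text
t 19.75 pos [0.5498 0.     0.2148] yawY 0.223 z [ 0.0049  0.0012 -1.    ] shift cm [-24.51 -11.43   0.42] F [ 0.18 -0.16 -0.38] T [-0.135  0.039 -0.008] w 0.0436 q [-0.62  0.18  0.61  1.71 -0.11  1.29  0.23] grip 0.0
```

>>> move_arm:
  targets:
    - [[-2.45,-1.143,0],[0,0,0],50]
    - [[-2.45,-1.143,0],[0,0,0],50]
    - [[-2.45,-1.143,0],[0,0,0],50]
    - [[-2.45,-1.143,0],[0,0,0],50]
    - [[-2.45,-1.143,0],[0,0,0],50]
    - [[-2.45,-1.143,0],[0,0,0],50]
    - [[-2.45,-1.143,0],[0,0,0],50]
    - [[-2.45,-1.143,0],[0,0,0],50]
    - [[-2.45,-1.143,0],[0,0,0],50]
    - [[-2.45,-1.143,0],[0,0,0],50]
    - [[0,0,1],[0,0,-0.159],55]
    - [[0,0,1],[0,0,-0.159],55]
    - [[0,0,1],[0,0,-0.159],55]
    - [[0,0,1],[0,0,-0.159],55]
    - [[0,0,1],[0,0,-0.159],55]
    - [[0,0,1],[0,0,-0.159],55]
    - [[0,0,1],[0,0,-0.159],55]
    - [[0,0,1],[0,0,-0.159],55]
    - [[0,0,0],[0,0,0],55]
    - [[0,0,0],[0,0,0],55]

```text
time: 22.25
ee_pos: [0.4911, -0.2641, 0.1318]
eef_rot: [0.04, 0.999, -0.0, 0.0]
ft_force: [0.6, 0.2, -0.2]
width: 0.0474
grip_force: 0.0
```

```bash
python3 g.py .4925 -.2643 .049; python3 - <<'E'
from bench import r
import cv2,numpy as np
a=r.camera("scene")["image"];b=r.camera("top")["image"]
z=lambda im,x,y,w,h:cv2.resize(im[y:y+h,x:x+w],(400,300),interpolation=cv2.INTER_CUBIC)
cv2.imwrite("pics/pick.png",np.vstack([np.hstack([z(a,70,140,120,90),z(b,330,180,120,90)]),np.hstack([z(a,200,135,100,75),z(b,220,145,100,75)])]))
E
```

```text
t 22.25 pos [ 0.4911 -0.2641  0.1318] yawY 1.491 z [ 1.e-04 -1.e-04 -1.e+00] shift cm [-0.14 -0.01  8.28] F [ 0.62  0.17 -0.2 ] T [ 0.014  0.    -0.025] w 0.0474 q [-0.09  0.28  0.58  1.78 -0.17  1.13  2.04] grip 0.0
```

View pics/pick.png

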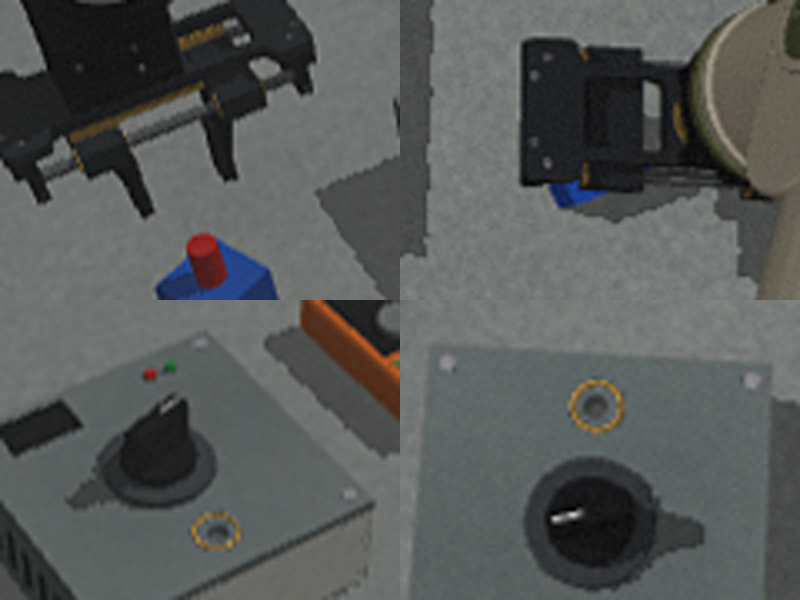

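The knob now points left at about 1.3 rad. The gripper is above the pin with its fingers astride it, so I'll descend, grip and lift.

>>> move_arm:
  targets:
    - [[-0.14,0,2],[0,0,0],55]
    - [[0,0,2],[0,0,0],55]
    - [[0,0,2],[0,0,0],55]
    - [[0,0,1.5],[0,0,0],55]
    - [[0,0,0.78],[0,0,0],55]
    - [[0,0,0],[0,0,0],20]
    - [[0,0,0],[0,0,0],0]
    - [[0,0,0],[0,0,0],0]
    - [[0,0,0],[0,0,0],0]
    - [[0,0,0],[0,0,0],0]
  grip_force: 20

```text
time: 23.6
ee_pos: [0.4929, -0.2642, 0.0492]
eef_rot: [0.038, 0.999, -0.0, 0.0]
ft_force: [-0.4, 0.6, 4.2]
width: 0.0216
grip_force: 20.0
```

```bash
python3 g.py .4925 -.2643 .049
```

```text
t 23.6 pos [ 0.4929 -0.2642  0.0492] yawY 1.495 z [ 8.e-04 -1.e-04 -1.e+00] shift cm [ 0.04 -0.01  0.02] F [-0.43  0.62  4.22] T [ 0.081  0.158 -0.023] w 0.0216 q [-0.05  0.39  0.55  1.85 -0.24  0.97  2.1 ] grip 19.999930718913674
```

>>> move_arm:
  targets:
    - [[0,0,-0.5],[0,0,0],0]
    - [[0,0,-1.5],[0,0,0],0]
    - [[0,0,-3],[0,0,0],0]
    - [[0,0,-3],[0,0,0],0]
    - [[0,0,-2],[0,0,0],0]
    - [[0,0,0],[0,0,0],0]

```text
time: 24.35
ee_pos: [0.4934, -0.2643, 0.1507]
eef_rot: [0.038, 0.999, -0.0, 0.002]
ft_force: [0.1, 0.5, -1.4]
width: 0.0218
grip_force: 20.0
```

```bash
python3 g.py .6127 -.0035 .15; python3 - <<'E'
from bench import r
import cv2,numpy as np,pickle
a=r.camera("scene");b=r.camera("top")
pickle.dump((a,b),open("c1.pkl","wb"))
z=lambda im,x,y,w,h:cv2.resize(im[y:y+h,x:x+w],(400,300),interpolation=cv2.INTER_CUBIC)
cv2.imwrite("pics/lift.png",np.hstack([z(a["image"],90,160,80,60),z(b["image"],330,180,120,90)]))
E
```

```text
t 24.35 pos [ 0.4934 -0.2643  0.1507] yawY 1.495 z [ 3.1e-03 -3.0e-04 -1.0e+00] shift cm [-9.92 26.9   0.1 ] F [ 0.12  0.53 -1.44] T [ 0.053  0.007 -0.019] w 0.0218 q [-0.1   0.26  0.59  1.76 -0.16  1.16  2.04] grip 20.000007329508662
```

View pics/lift.png

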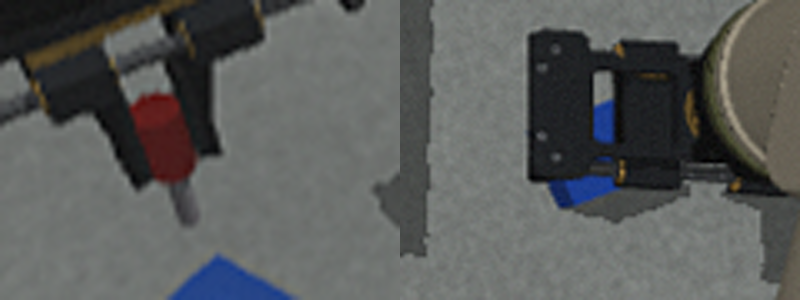

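>>> move_arm:
  targets:
    - [[-0.99,2.69,0],[0,0,0],0]
    - [[-0.99,2.69,0],[0,0,0],0]
    - [[-0.99,2.69,0],[0,0,0],0]
    - [[-0.99,2.69,0],[0,0,0],0]
    - [[-0.99,2.69,0],[0,0,0],0]
    - [[-0.99,2.69,0],[0,0,0],0]
    - [[-0.99,2.69,0],[0,0,0],0]
    - [[-0.99,2.69,0],[0,0,0],0]
    - [[-0.99,2.69,0],[0,0,0],0]
    - [[-0.99,2.69,0],[0,0,0],0]
    - [[0,0,1],[0,0,0],0]
    - [[0,0,0.5],[0,0,0],0]
    - [[0,0,0],[0,0,0],0]
    - [[0,0,0],[0,0,0],0]

```text
time: 26.2
ee_pos: [0.6115, -0.0042, 0.1339]
eef_rot: [0.038, 0.999, -0.0, 0.0]
ft_force: [0.8, 0.5, -1.0]
width: 0.0217
grip_force: 20.0
```

```bash
python3 g.py .6127 -.0035 .118; python3 - <<'E'
from bench import r
from h import *
import cv2,numpy as np
a=r.camera("scene");b=r.camera("top");s=r.read_state()
z=lambda im,x,y,w,h:cv2.resize(im[y:y+h,x:x+w],(400,300),interpolation=cv2.INTER_CUBIC)
cv2.imwrite("pics/over.png",np.hstack([z(a["image"],214,140,80,60),z(b["image"],220,135,80,60)]))
p=s["ee_pos"]-[0,0,.043]
print("expected tip px",proj(a,p),"hole px",proj(a,[.6127,-.0035,.075]), "hd top",proj(a,p+[0,0,.072]))
E
```

```text
t 26.2 pos [ 0.6115 -0.0042  0.1339] yawY 1.494 z [ 1.e-04 -1.e-04 -1.e+00] shift cm [-0.11  0.08  1.59] F [ 0.76  0.5  -0.99] T [-0.032  0.006 -0.009] w 0.0217 q [-0.42  0.38  0.44  1.63 -0.17  1.17  1.56] grip 19.999944199807942
expected tip px [252.89098335 187.73027817] hole px [253.29142993 192.59581742] hd top [252.70593559 165.34043234]
```

View pics/over.png

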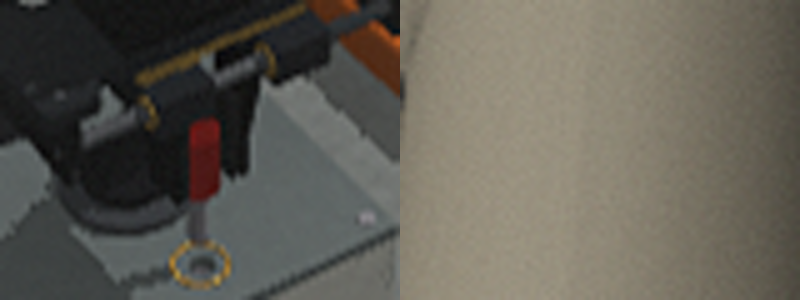

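The tip is at scene pixel (252.9,188.1), matching the prediction, and the ring is centred at (253.5,192.5). I'll apply the small correction and start inserting.

>>> move_arm:
  targets:
    - [[-0.11,0.08,0.5],[0,0,0],0]
    - [[0,0,0.5],[0,0,0],0]
    - [[0,0,0.3],[0,0,0],0]
    - [[0,0,0.2],[0,0,0],0]
    - [[0,0,0.2],[0,0,0],0]
    - [[0,0,0.2],[0,0,0],0]
    - [[0,0,0],[0,0,0],0]

```text
time: 27.18
ee_pos: [0.6127, -0.0028, 0.1146]
eef_rot: [0.038, 0.999, -0.0, -0.0]
ft_force: [0.3, -1.0, -0.9]
width: 0.0218
grip_force: 20.0
```

```bash
python3 g.py .6127 -.0035 .082
```

```text
t 27.175 pos [ 0.6127 -0.0028  0.1146] yawY 1.495 z [-1.e-04 -1.e-04 -1.e+00] shift cm [-0.   -0.07  3.26] F [ 0.28 -0.96 -0.94] T [-0.168  0.076  0.001] w 0.0218 q [-0.41  0.4   0.44  1.65 -0.18  1.13  1.56] grip 20.000703460536897
```

>>> move_arm:
  targets:
    - [[0,-0.04,0.2],[0,0,0],0]
    - [[0,0,0.3],[0,0,0],0]
    - [[0,0,0.3],[0,0,0],0]
    - [[0,0,0.2],[0,0,0],0]
    - [[0,0,0.2],[0,0,0],0]
    - [[0,0,0],[0,0,0],0]

```text
time: 27.92
ee_pos: [0.6126, -0.003, 0.1025]
eef_rot: [0.038, 0.999, 0.0, -0.0]
ft_force: [-1.5, -0.8, -1.0]
width: 0.0211
grip_force: 20.0
```

```bash
python3 g.py .6127 -.0035 .082
```

```text
t 27.925 pos [ 0.6126 -0.003   0.1025] yawY 1.495 z [-3.e-04  0.e+00 -1.e+00] shift cm [-0.01 -0.05  2.05] F [-1.47 -0.8  -1.01] T [ 0.009 -0.044  0.04 ] w 0.0211 q [-0.41  0.42  0.43  1.66 -0.19  1.11  1.57] grip 20.00010447576642
```

Depth is about 15 mm with no resistance, so the tip is already inside the wheel's hole. I'll continue to home.

>>> move_arm:
  targets:
    - [[0,-0.02,0.3],[0,0,0],0]
    - [[0,0,0.4],[0,0,0],0]
    - [[0,0,0.4],[0,0,0],0]
    - [[0,0,0.4],[0,0,0],0]
    - [[0,0,0.3],[0,0,0],0]
    - [[0,0,0.2],[0,0,0],0]
    - [[0,0,0],[0,0,0],0]

```text
time: 28.8
ee_pos: [0.6127, -0.0032, 0.0826]
eef_rot: [0.038, 0.999, 0.0, -0.0]
ft_force: [-0.2, -0.1, -0.6]
width: 0.0213
grip_force: 20.0
```

```bash
python3 g.py .6127 -.0035 .082
```

```text
t 28.8 pos [ 0.6127 -0.0032  0.0826] yawY 1.495 z [-1.e-04  1.e-04 -1.e+00] shift cm [-0.   -0.03  0.06] F [-0.16 -0.14 -0.56] T [ 0.056 -0.018  0.01 ] w 0.0213 q [-0.41  0.44  0.43  1.67 -0.2   1.07  1.58] grip 20.000056601129472
```

Next I'll press gently until it seats.

>>> move_arm:
  targets:
    - [[0,0,0.05],[0,0,0],0]
    - [[0,0,0.05],[0,0,0],0]
    - [[0,0,0.05],[0,0,0],0]
    - [[0,0,0],[0,0,0],0]

```text
time: 29.3
ee_pos: [0.6129, -0.0032, 0.0822]
eef_rot: [0.038, 0.999, 0.0, 0.0]
ft_force: [-4.0, -0.1, 7.7]
width: 0.0215
grip_force: 20.0
```

```bash
python3 g.py .6127 -.0035 .082
```

```text
t 29.3 pos [ 0.6129 -0.0032  0.0822] yawY 1.495 z [ 6.e-04  5.e-04 -1.e+00] shift cm [ 0.02 -0.03  0.02] F [-4.01 -0.13  7.69] T [ 0.06   0.798 -0.047] w 0.0215 q [-0.41  0.44  0.43  1.67 -0.2   1.07  1.58] grip 20.000154431909323
```

It seated at exactly the predicted height, with 8 N of contact. I'll release and retreat.

>>> move_arm:
  targets:
    - [[0,0,-0.08],[0,0,0],0]
    - [[0,0,0],[0,0,0],50]
    - [[0,0,0],[0,0,0],50]
    - [[0,0,0],[0,0,0],50]
    - [[0,0,-1.5],[0,0,0],50]
    - [[0,0,-3],[0,0,0],50]
    - [[0,0,-4],[0,0,0],50]
    - [[0,0,-4],[0,0,0],50]
    - [[0,-4,-2],[0,0,0],50]
    - [[0,-4,0],[0,0,0],50]
    - [[0,-4,0],[0,0,0],50]
    - [[0,-4,0],[0,0,0],50]
    - [[0,-4,0],[0,0,0],50]
    - [[0,-4,0],[0,0,0],50]
    - [[0,0,0],[0,0,0],50]

```text
time: 31.18
ee_pos: [0.5932, -0.2469, 0.2282]
eef_rot: [0.041, 0.999, -0.001, 0.0]
ft_force: [0.1, 0.2, 0.2]
width: 0.0438
grip_force: 0.0
```

```bash
python3 - <<'E'
from bench import r
import cv2,numpy as np
a=r.camera("scene");b=r.camera("top")
z=lambda im,x,y,w,h:cv2.resize(im[y:y+h,x:x+w],(400,300),interpolation=cv2.INTER_CUBIC)
cv2.imwrite("pics/end.png",np.vstack([np.hstack([z(a["image"],200,130,100,75),z(b["image"],220,145,100,75)]),np.hstack([z(a["image"],0,0,512,384),z(b["image"],0,0,512,384)])]))
E
```

```text
(no output)
```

View pics/end.png

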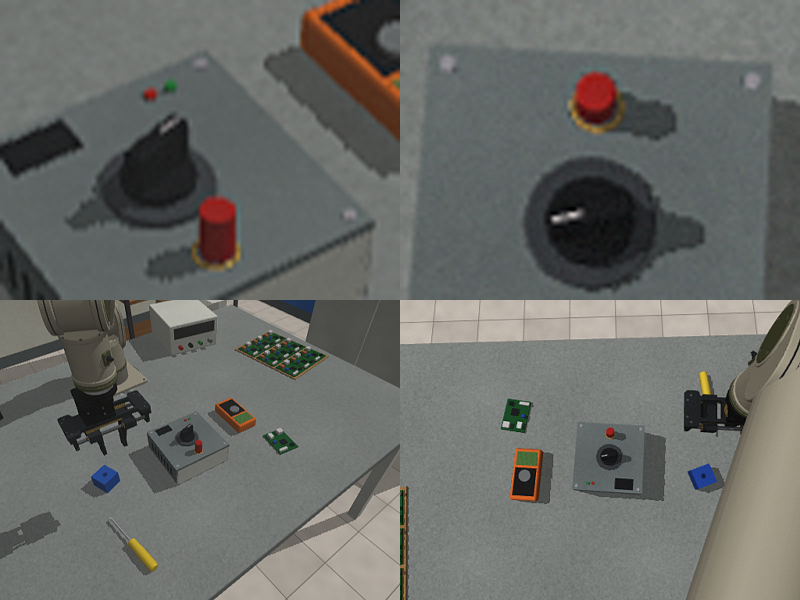

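The pin's head sits flush on the brass ring, the knob still rests where I left it, and the multimeter, board and screwdriver are in place. The arm is clear, so I'm handing the job in.

```bash
python3 -c "
from bench import r
print(r.close_job())"
```

```text
the job is handed in; nothing more can be done
None
```

The job is handed in at about 31 s: the knob rests in its index notch, about 1.02 rad clockwise of where it started, the locking pin is fully home in the cover, and I saw no change in the multimeter, board or screwdriver; the hand-in returned no verdict.

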